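Hang a pipette on the empty place of a rotary pipette stand

ROBOT

A 6-joint arm with a two-finger parallel gripper is mounted at the origin on the work surface. World frame = base frame: x ahead of the robot, y to its left, z up, the work surface at z = 0. Lengths are in m, angles in degrees, forces in N, time in s.
With the tool pointing down it reaches from about 0.3 to 1 m from the base axis. Payload 5.1 kg.
Tool frame: the origin (TCP) lies midway between the tips of the shut fingers; the grasp point (between the pads) lies 19 mm behind it (bot.tcp_to_grasp is the distance from the TCP to the grasp point, in m); z points along the fingers, y is the line along which they close (so a half turn about z gives the same grasp; the last joint's range is limited). The gripper opens to 95 mm and grips with 3 to 60 N. Pads are 20 mm wide; open, the fingers measure 119 mm over their backs; the gripper's body (75 mm by 180 mm) begins 59 mm behind the grasp point.
Start: joints at [69.752, 7.093, 94.555, -0, 78.352, -4.733], TCP at [0.174, 0.626, 0.215] pointing down, gripper open.
Joint ranges: [-149.61, 149.61], [-58.7, 133.49], [1.44, 155.28], [-77.14, 257.14], [18.33, 153.61], [-166.67, 166.67]. Speed limits (degrees/s): [147.25, 147.25, 180, 180, 180, 180].

INTERFACE

Orientations are given as a 3x3 rotation matrix whose columns are the frame's x, y, z axes.
In Python, from bench import bot, capture gives the robot as it stands.
- The arm moves only by the shell command python3 -m creep 'ROWS' [OPENING] [FORCE]. ROWS is JSON, a list of rows, each an object with "translation": the shift along the tool's x, y, z in cm, a list of three; "twist": the turn about the tool's z in rad. A call has 1 to 12 rows; each row is the pose to reach, as a shift and turn from the pose commanded when the call began, along the tool's axes at that moment; what a row does not reach only later rows make up. A row lasts 1/8 s, in which the tool goes at most 62.5 mm and 10.7 degrees, less where a joint would pass 70% of its speed; a pose out of reach is approached as far as the arm can. A call with a gripper value outside its range is refused whole. OPENING is the finger opening in cm, from 0 to 9.51, set as the call begins (- or left out, the last holds). The fingers move at their own pace and stop on an object; FORCE is the grip in N (left out, the last holds). Time passes only in rows, so rows that repeat a pose let the fingers close. It gives the time, the measured TCP pose, the force, the opening and the grip force at its end, in the units of the state.
- bot.state(): the state, without advancing time (a new reading comes with each control period).
- capture(name): name is "scene" or "top"; returns a dict with "image" (384x512x3 uint8, blue, green, red), "fx", "fy", "cx", "cy" (pixels), "pose" (4x4, takes a point from camera to world coordinates). Camera axes: x right, y up, looking along -z (the intrinsics and any distortion apply to the point x, -y, -z); pixel columns grow to the right and rows downward; lengths in m; the calibration is good to about 2 mm. A picture is of the moment at which its call begins. There is no depth.
- bot.finish_job(): hands the job in; it is judged then, once.
The state is a dict: "t": time; "q": joint angles; "qd": joint speeds; "joint_torque": joint torques, N m; "tcp_pos": TCP position; "eef_rot": TCP orientation; "ft_force": force on the tool from outside, world axes, zero at the start; "ft_torque": the same for the moment, N m; "grip_width": opening from 0.0 (shut) to 1.0 (fully open); "grasp_force": force on a finger pad.
Only numpy, scipy, OpenCV 4.12 (cv2) and the standard library are available. Lean on these libraries where they do the work, as an engineer would, in place of code of your own. Each camera call takes 0.05 s, during which the arm holds its last target. There are 200 camera calls.

TASK

Turn the rotary pipette stand by the peg on its top, counter-clockwise seen from above, until you feel the peg bear on the fixed stop arm: lean on the stop for a moment, firmly but without ramming it. Then take the pipette out of the bench stand, hang it in the empty fork and press it gently down past the sprung catches until it is fully home and upright, let go of it, leave the carousel at its stop, and do not disturb the beaker, the tube rack or the jar.

Things in the scene. Friction and masses are not known exactly. Their poses are not given: they have to be found in the camera images.
- rotor: Turning white head of the rotary stand: hub 116 mm across, four forks at 90 degrees, three hold pipettes (tops 230 mm above bench). Origin on the turning axis at bench level; own +x points to the peg, -x to the empty fork. Drags (about 3 N at the peg), stays where left, needs 0.5 to 2.6 rad counter-clockwise to the stop. Below it a fixed grey base 190 mm across, 16 mm high.
- stop_arm: Fixed dark steel arm over the hub, 12 mm wide, from the axis to 62 mm radius, 199 to 213 mm above the bench. Origin on the turning axis at bench level. The peg's foot meets its clockwise side; own +x points to where the peg's axis then is (roughly, to be found by feel), so that rotor and arm have the same yaw.
- peg_grip (a point): Point on the turning peg's axis, 270 mm above the bench, 48 mm from the turning axis. The peg is an upright round aluminium pin, 14 mm across, its top 285 mm above the bench, with a foot 18 mm across from 196 to 218 mm; rigidly part of the rotor.
- fork_seat (a point): Seat centre of the empty fork: on the upper face of its prongs, 155 mm above the bench, 105 mm from the turning axis. The slot is 18 mm wide and open outward. A back wall stands 16.5 mm inward of the point, 35 mm high; lips 4 mm high stand on the prongs 13.5 to 19.5 mm outward; cheeks 19 mm to either side rise 18 mm. Nothing overhangs the fork.
- fork_catches (a point): Point 9 mm above fork_seat, midway between two round sprung steel catches that leave a 26 mm gap across the slot. The pipette's 30 mm collar slides freely 15 mm or more above the seat, must be pressed down past the catches (about 12 N), and is then held down by them.
- fork_mouth (a point): Outer end of the empty fork, 38 mm outward of fork_seat at the same height, in the middle of the slot, which flares from 18 mm to about 28 mm here. The pipette's neck can enter the slot here moving inward, or from straight above.
- pipette: Loose white pipette, about 110 g, round, upright, tip down. Origin: centre of the underside of its grey collar (30 mm across, 8 mm thick, edges bevelled 2 mm). Above the collar a round handle 24 mm across up to 60 mm, a 27 mm head to 67 mm, a plunger to 75 mm. Below it a 13 mm neck for 55 mm, then a 9 mm shaft tapering to the tip 100 mm below. Starts in the bench stand.
- bench_stand: Fixed grey single stand: foot 80 mm across and 12 mm high, tube 29 mm across outside and 20 mm inside, rim 120 mm above the bench; the pipette's collar rests on the rim. Origin at bench level on the tube's axis.
- beaker: Loose empty glass beaker, 68 mm across, 85 mm high, origin under its centre. Leave alone.
- tube_rack: Loose white rack of blood tubes, 90 x 150 mm, 90 mm high with the tubes, origin under its centre. Leave alone.
- jar: Loose closed jar, 60 mm across, 70 mm high, origin under its centre. Leave alone.
Not all that is in view belongs to the job. What is shaped like the bench_stand but blue or pink is not meant. Leave any blue or purple look-alike of the pipette alone.

How it is judged (in metres and radians):
On the way, in this order (a step that is already met when the one before it is completed fails the run):
1. the turning peg bears on the stop arm with more than 1.5 N, the pipette still in its bench stand (contact force between rotor and stop_arm above 1.5 N and horizontal distance between pipette and bench_stand below 0.03 m), for 0.15 s.
2. the pipette is fully home in the empty fork (horizontal distance between pipette and fork_seat below 0.005 m and z of pipette in the frame of fork_seat below 0.003 m and angle between pipette's own z axis and vertical below 0.1 rad), for 0.2 s.
At the end, for the whole second after the job is handed in: The pipette's collar lies on the seat of the empty fork (within 5 mm sideways, 3 mm in height), upright within 0.1 rad, at rest and released; the carousel is within 0.1 rad of its stop (all of step 2 and z of pipette in the frame of fork_seat above -0.003 m and linear speed of pipette below 0.02 m/s and angle between the x axis of rotor and the x axis of stop_arm, either way round below 0.1 rad); the robot touches nothing.
It fails at once if the stop arm is rammed with more than 25 N (contact force between rotor and stop_arm above 25 N).
It fails at once if the pipette is forced against the rotary stand with more than 25 N (contact force between pipette and rotor above 25 N).
It fails at once if the pipette is tipped over (angle between pipette's own z axis and vertical above 0.6 rad).
It fails at once if the beaker, tube rack or jar is disturbed (moved 20 mm) (distance of any of beaker, tube_rack, jar from where it was at the start of the episode above 0.02 m).
It also fails if it takes over 72 s, if anything falls off the work surface, if the arm or the gripper's body presses on something with over 40 N, if the wrist force passes 120 N, or if a joint passes its speed limit or range.

## Working session

There is one attempt and no reset: what is moved stays moved. The work goes in short steps, Python scripts to look and compute and a shell command to move; the robot and the scene stay as the last step left them, time stands still between calls to the robot, and variables do not carry over. Pictures are saved under pics/ and viewed, at most 10 in all, crops included, and the job is handed in when it is done.

```bash
ls; mkdir -p pics
cat > h.py <<'E'
import numpy as np,cv2
from bench import bot,capture
def ray(c,u,v):
    d=np.array([(u-c['cx'])/c['fx'],-(v-c['cy'])/c['fy'],-1.]);P=np.array(c['pose'])
    return P[:3,3],P[:3,:3]@d
def onz(c,u,v,z):
    o,d=ray(c,u,v);return o+d*(z-o[2])/d[2]
def proj(c,p):
    P=np.array(c['pose']);q=P[:3,:3].T@(np.array(p)-P[:3,3])
    return c['cx']+c['fx']*q[0]/-q[2], c['cy']-c['fy']*q[1]/-q[2]
E
python3 - <<'E'
from h import *
import pickle
for n in ['scene','top']:
    c=capture(n);cv2.imwrite(f'pics/{n}0.png',c['image']);pickle.dump(c,open(n+'0.pkl','wb'))
    print({k:v for k,v in c.items() if k!='image'})
print(bot.state())
E
```

```text
pics
{'fx': 451.00141592583725, 'fy': 451.00141592583725, 'cx': 254.07640488805217, 'cy': 196.69893329915317, 'pose': array([[-0.70298748, -0.5517567 ,  0.44874619,  1.08286538],
       [ 0.71104414, -0.55856547,  0.42710754,  0.50619599],
       [ 0.01499468,  0.6193296 ,  0.7849879 ,  1.06106457],
       [ 0.        ,  0.        ,  0.        ,  1.        ]])}
{'fx': 360.26084408621614, 'fy': 360.26084408621614, 'cx': 256.6717219905716, 'cy': 183.2356091942385, 'pose': array([[-0.00347564,  0.99780594, -0.0661153 ,  0.5074875 ],
       [-0.99978663, -0.00212105,  0.0205474 ,  0.06153756],
       [ 0.02036208,  0.06617261,  0.99760041,  1.28372592],
       [ 0.        ,  0.        ,  0.        ,  1.        ]])}
{'t': 0.1, 'q': array([ 6.97522130e+01,  7.13131570e+00,  9.46277509e+01,  1.05150485e-03,
        7.83522056e+01, -4.73140921e+00]), 'qd': array([ 0.02563428, -0.15119817, -0.23109975,  0.00144785, -0.15060594,
        0.05257723]), 'joint_torque': array([ 4.96154589e-04, -4.18879473e+01, -3.61095786e+01,  7.76908686e-02,
        4.61121881e-02, -5.87359341e-05]), 'tcp_pos': array([0.17368641, 0.62574592, 0.21347699]), 'eef_rot': array([[-9.63552968e-01,  2.67516736e-01, -6.88975569e-04],
       [ 2.67517564e-01,  9.63551273e-01, -1.81583545e-03],
       [ 1.78096913e-04, -1.93396670e-03, -9.99998114e-01]]), 'ft_force': array([-0.10884272, -0.66969656,  0.35197135]), 'ft_torque': array([-0.04328093, -0.05953313, -0.02229087]), 'grasp_force': 0.0, 'grip_width': 1.0002983123584541}
```

View pics/scene0.png

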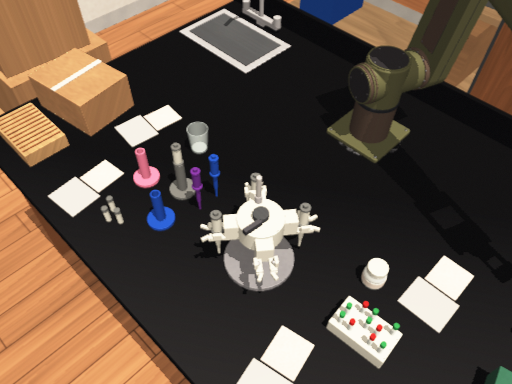

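View pics/top0.png

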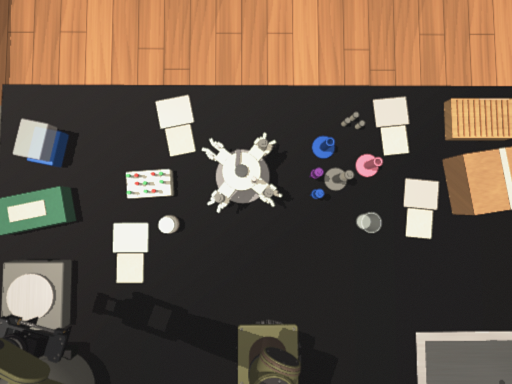

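The scene view shows the rotary stand at about (260,230), the grey bench stand with the pipette at (180,170), the jar (375,273), the rack (365,330) and the beaker (198,137).
Candidates for the pipette: grey stand at scene (180,155), blue look-alike (214,170), purple (198,185), plus the three hanging in forks at (257,185), (216,220) and (305,212). Candidates for the stand: grey (182,188), blue (160,215), pink (147,175). By the description I choose the grey stand, top view (336,179). I'll check that in one close crop.

Run:
```python
from h import *
import pickle
s=pickle.load(open('scene0.pkl','rb'));t=pickle.load(open('top0.pkl','rb'))
a=cv2.resize(s['image'][125:295,125:325],(800,680),interpolation=3)[:590]
a=cv2.resize(s['image'][130:280,130:330],(800,600),interpolation=3)
b=cv2.resize(t['image'][130:220,195:365],(799,423),interpolation=3)
cv2.imwrite('pics/a.png',a);cv2.imwrite('pics/b.png',b)
```

```text
(no output)
```

View pics/a.png

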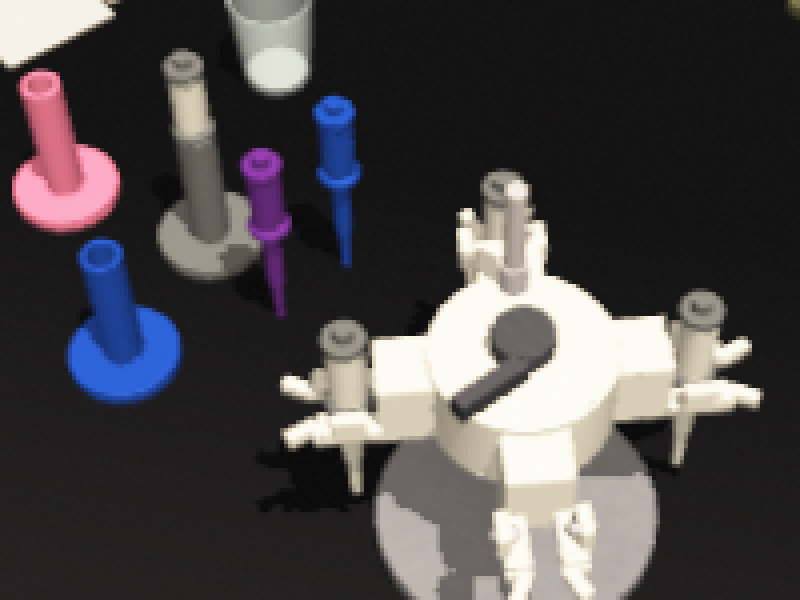

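View pics/b.png

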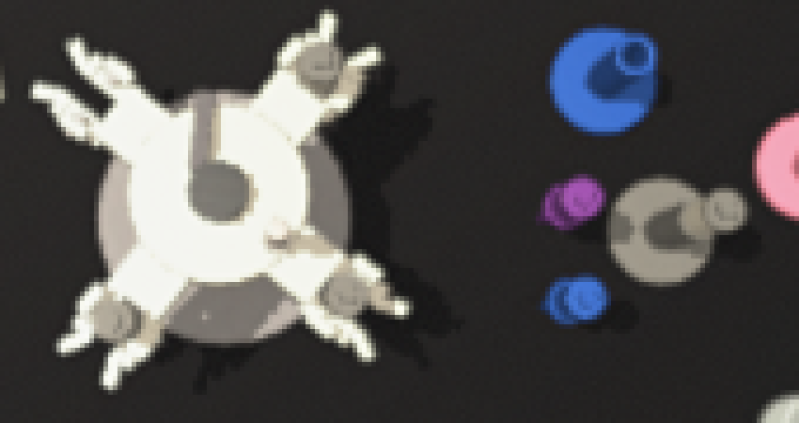

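The crop confirms the choice: the grey stand holds a cream pipette with a grey head at crop (184,62). The peg is at (516,188) and the stop arm points to (460,405). In the top crop the axis disc is at (220,190), the peg at (283,233), the stop arm tip at (206,95) and the empty fork at upper left.

```bash
cat >> h.py <<'E'
def tri(obs):
    A=np.zeros((3,3));b=np.zeros(3)
    for c,u,v in obs:
        o,d=ray(c,u,v);d=d/np.linalg.norm(d);M=np.eye(3)-np.outer(d,d);A+=M;b+=M@o
    return np.linalg.solve(A,b)
E
python3 - <<'E'
from h import *
import pickle
np.set_printoptions(precision=4,suppress=True)
s=pickle.load(open('scene0.pkl','rb'));t=pickle.load(open('top0.pkl','rb'))
A=lambda x,y:(s,130+x/4-.4,130+y/4-.4)
B=lambda x,y:(t,195+x/4.7-.4,130+y/4.7-.4)
for n,a,b,z in [('axis',(523,330),(221,190),.213),('pip',(184,62),(727,208),.19),('peg',(516,187),(283,232),.285),('tip',(460,403),(206,95),.213)]:
    print(n,tri([A(*a),B(*b)]),onz(*A(*a),z),onz(*B(*b),z))
# base disc, bench stand foot, by mask in top image
print('base',onz(*B(224,217),.016),'foot',onz(*B(661,231),.012))
for n,b,z in [('jar',(168,225),.07),('beaker',(370,222),.05),('rack',(150,184),.08)]: print(n,onz(t,*b,z))
ax=onz(*A(523,330),.213)
for n,b in [('p1',(345,288)),('p2',(322,62)),('p3',(115,318))]: print(n,onz(*B(*b),.225))
E
```

```text
axis [0.6182 0.0847 0.2088] [0.6202 0.0872 0.213 ] [0.618  0.0843 0.213 ]
pip [ 0.6078 -0.2452  0.1861] [ 0.6094 -0.2409  0.19  ] [ 0.6082 -0.245   0.19  ]
peg [0.5861 0.046  0.2788] [0.59   0.0497 0.285 ] [0.5856 0.0461 0.285 ]
tip [0.6796 0.0944 0.2067] [0.6822 0.0979 0.213 ] [0.6789 0.0938 0.213 ]
base [0.618  0.0862 0.016 ] foot [ 0.6072 -0.2443  0.012 ]
jar [0.449  0.3328 0.07  ]
beaker [ 0.4552 -0.3522  0.05  ]
rack [0.5855 0.3919 0.08  ]
p1 [0.555  0.0064 0.225 ]
p2 [0.698  0.0202 0.225 ]
p3 [0.5367 0.1502 0.225 ]
```

```bash
cat >> h.py <<'E'
def go(p,yaw=None):
    """shift in tool axes (cm) and twist (rad) to reach TCP p with tool y at world yaw (deg)"""
    s=bot.state();R=s['eef_rot'];d=R.T@(np.array(p)-s['tcp_pos'])*100
    y=np.degrees(np.arctan2(R[1,1],R[0,1]));tw=0 if yaw is None else -np.radians((yaw-y+180)%360-180)
    print('shift',d.round(2),'twist',round(tw,3),'tcp',s['tcp_pos'].round(4),'yaw',y.round(1),'f',s['ft_force'].round(1),'q6',s['q'][5].round(1),'t',s['t'])
E
python3 -m creep '[{"translation":[0,0,-6],"twist":0},{"translation":[-4,-3,-12],"twist":0.15},{"translation":[-8,-7,-12],"twist":0.33},{"translation":[-12,-10,-12],"twist":0.5},{"translation":[-16,-13,-12],"twist":0.68},{"translation":[-21,-17,-12],"twist":0.86},{"translation":[-26,-21,-12],"twist":1.04},{"translation":[-31,-25,-12],"twist":1.22},{"translation":[-36,-29,-12],"twist":1.4},{"translation":[-41,-33,-12],"twist":1.58},{"translation":[-46,-37,-12],"twist":1.76},{"translation":[-51,-41,-12],"twist":1.93}]' 9.5 10
python3 -c "
from h import *
go([.587,.0465,.335],-38.5)"
```

```text
t: 1.6
tcp_pos: [0.5501, 0.1016, 0.3342]
eef_rot: [[0.594, 0.805, -0.0], [0.805, -0.594, 0.0], [-0.0, -0.0, -1.0]]
ft_force: [0.6, 0.7, 0.3]
grip_width: 0.999
grasp_force: 0.0
shift [-2.24  6.25 -0.08] twist 0.036 tcp [0.5501 0.1016 0.3342] yaw -36.4 f [0.6 0.7 0.3] q6 41.4 t 1.6
```

```bash
python3 -m creep '[{"translation":[-1,3,0],"twist":0.02},{"translation":[-2.2,6.25,0],"twist":0.036},{"translation":[-2.2,6.25,0],"twist":0.036},{"translation":[-2.2,6.25,4],"twist":0.036},{"translation":[-2.2,6.25,6],"twist":0.036},{"translation":[-2.2,6.25,8.3],"twist":0.036},{"translation":[-2.2,6.25,8.3],"twist":0.036}]'
python3 - <<'E'
from h import *
go([.587,.0465,.251],-38.5)
c=capture('scene');u,v=map(int,proj(c,[.587,.0465,.27]));print(u,v)
a=c['image'][v-50:v+50,u-65:u+65];t=capture('top');u,v=map(int,proj(t,[.587,.0465,.27]))
b=t['image'][v-50:v+50,u-30:u+30]
cv2.imwrite('pics/c.png',cv2.resize(np.hstack([a,b]),None,fx=4,fy=4,interpolation=3))
E
```

```text
t: 2.48
tcp_pos: [0.5852, 0.0496, 0.2491]
eef_rot: [[0.617, 0.787, -0.005], [0.787, -0.617, 0.0], [-0.003, -0.004, -1.0]]
ft_force: [-0.2, 0.4, 0.2]
grip_width: 1.003
grasp_force: 0.0
shift [-0.14  0.33 -0.19] twist 0.007 tcp [0.5852 0.0496 0.2491] yaw -38.1 f [-0.2  0.4  0.2] q6 37.7 t 2.475
258 179
```

View pics/c.png

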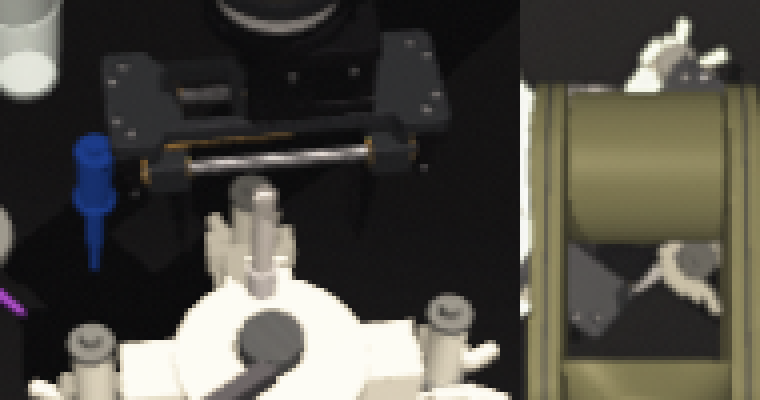

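The crop shows the peg at (262,190) standing between the two dark fingers (about (165,165) and (395,150)). The grip can close on it.

```bash
python3 -m creep '[{"translation":[0,0.1,0],"twist":0},{"translation":[0,0.1,0],"twist":0},{"translation":[0,0.1,0],"twist":0},{"translation":[0,0.1,0],"twist":0},{"translation":[0,0.1,0],"twist":0},{"translation":[0,0.1,0],"twist":0}]' 1.0 10
python3 -c "
from h import *
go([.587,.0465,.251],-38.5)"
```

```text
t: 3.32
tcp_pos: [0.5877, 0.0483, 0.2516]
eef_rot: [[0.618, 0.786, -0.0], [0.786, -0.618, 0.0], [-0.0, -0.0, -1.0]]
ft_force: [0.5, 0.6, 1.0]
grip_width: 0.428
grasp_force: 0.0
shift [-0.18  0.06  0.06] twist 0.006 tcp [0.5877 0.0483 0.2516] yaw -38.2 f [0.5 0.6 1. ] q6 37.6 t 3.325
```

```bash
python3 -m creep '[{"translation":[-0.1,0,0],"twist":0},{"translation":[-0.1,0,0],"twist":0},{"translation":[-0.1,0,0],"twist":0},{"translation":[-0.1,0,0],"twist":0},{"translation":[-0.1,0,0],"twist":0},{"translation":[-0.1,0,0],"twist":0}]'
python3 - <<'E'
from h import *
go([.587,.0465,.251],-38.5)
# arc rows, relative to current pose: axis estimate
s=bot.state();R=s['eef_rot'];a=np.array([.6183,.0855]);r=s['tcp_pos'][:2]-a;print(np.hypot(*r),np.degrees(np.arctan2(r[1],r[0])))
for k in range(1,13):
    th=np.radians(8*k);n=np.array([[np.cos(th),-np.sin(th)],[np.sin(th),np.cos(th)]])@r-r
    print(8*k,(R.T@[*n,0]*100).round(2),-round(th,3))
E
```

```text
t: 4.08
tcp_pos: [0.5873, 0.0473, 0.2517]
eef_rot: [[0.618, 0.786, 0.0], [0.786, -0.618, -0.0], [-0.0, 0.001, -1.0]]
ft_force: [2.1, -1.5, -0.4]
grip_width: 0.141
grasp_force: 10.0
shift [-0.08  0.03  0.07] twist 0.006 tcp [0.5873 0.0473 0.2517] yaw -38.2 f [ 2.1 -1.5 -0.4] q6 37.6 t 4.075
0.04922738676055645 -129.08625211647902
8 [0.04 0.69 0.  ] -0.14
16 [0.17 1.36 0.  ] -0.279
24 [0.39 2.01 0.  ] -0.419
32 [0.71 2.62 0.  ] -0.559
40 [1.1  3.18 0.  ] -0.698
48 [1.57 3.68 0.  ] -0.838
56 [2.1  4.12 0.  ] -0.977
64 [2.69 4.47 0.  ] -1.117
72 [3.33 4.74 0.  ] -1.257
80 [3.99 4.91 0.  ] -1.396
88 [4.67 5.   0.  ] -1.536
96 [5.36 4.98 0.  ] -1.676
```

```bash
python3 -m creep '[{"translation":[0.04,0.69,0],"twist":-0.14},{"translation":[0.17,1.36,0],"twist":-0.279},{"translation":[0.39,2.01,0],"twist":-0.419},{"translation":[0.71,2.62,0],"twist":-0.559},{"translation":[1.1,3.18,0],"twist":-0.698},{"translation":[1.57,3.68,0],"twist":-0.838},{"translation":[2.1,4.12,0],"twist":-0.977},{"translation":[2.69,4.47,0],"twist":-1.117},{"translation":[3.33,4.74,0],"twist":-1.257},{"translation":[3.99,4.91,0],"twist":-1.396},{"translation":[4.67,5.0,0],"twist":-1.536},{"translation":[4.67,5.0,0],"twist":-1.536}]'
cat > arc.py <<'E'
from h import *
go([.587,.0465,.251],-38.5)
s=bot.state();R=s['eef_rot'];a=np.array([.6183,.0855]);r=s['tcp_pos'][:2]-a;print(np.hypot(*r),np.degrees(np.arctan2(r[1],r[0])),'ftool',R.T@s['ft_force'])
for k in (2,4,6,8,10,15,20,25,30,35):
    th=np.radians(k);n=np.array([[np.cos(th),-np.sin(th)],[np.sin(th),np.cos(th)]])@r-r
    print(k,(R.T@[*n,0]*100).round(2),-round(th,3))
E
python3 arc.py
```

```text
t: 5.58
tcp_pos: [0.6561, 0.0527, 0.2516]
eef_rot: [[-0.763, 0.646, 0.002], [0.646, 0.763, -0.001], [-0.002, 0.0, -1.0]]
ft_force: [3.6, -3.3, -1.2]
grip_width: 0.145
grasp_force: 10.0
shift [ 4.87 -4.94  0.05] twist 1.541 tcp [0.6561 0.0527 0.2516] yaw 49.8 f [ 3.6 -3.3 -1.2] q6 -49.8 t 5.575
0.05000617431479377 -40.92714143605711 ftool [-4.93523355 -0.19715532  1.18185729]
2 [0.   0.17 0.  ] -0.035
4 [0.01 0.35 0.  ] -0.07
6 [0.02 0.52 0.  ] -0.105
8 [0.04 0.7  0.  ] -0.14
10 [0.07 0.87 0.  ] -0.175
15 [ 0.15  1.3  -0.  ] -0.262
20 [ 0.28  1.71 -0.  ] -0.349
25 [ 0.44  2.12 -0.  ] -0.436
30 [ 0.64  2.51 -0.  ] -0.524
35 [ 0.87  2.88 -0.  ] -0.611
```

```bash
python3 -m creep '[{"translation":[0.01,0.35,0],"twist":-0.07},{"translation":[0.04,0.7,0],"twist":-0.14},{"translation":[0.07,0.87,0],"twist":-0.175},{"translation":[0.11,1.08,0],"twist":-0.22},{"translation":[0.15,1.3,0],"twist":-0.262},{"translation":[0.21,1.51,0],"twist":-0.305},{"translation":[0.28,1.71,0],"twist":-0.349},{"translation":[0.28,1.71,0],"twist":-0.349}]'
python3 arc.py
```

```text
t: 6.58
tcp_pos: [0.6651, 0.067, 0.2517]
eef_rot: [[-0.938, 0.347, 0.003], [0.347, 0.938, -0.002], [-0.003, -0.001, -1.0]]
ft_force: [5.5, -3.4, -3.2]
grip_width: 0.142
grasp_force: 10.0
shift [ 6.61 -4.63  0.05] twist 1.888 tcp [0.6651 0.067  0.2517] yaw 69.7 f [ 5.5 -3.4 -3.2] q6 -68.5 t 6.575
0.050291365150427494 -21.591725826326027 ftool [-6.31974322 -1.33214886  3.18696124]
2 [-0.    0.18 -0.  ] -0.035
4 [ 0.    0.35 -0.  ] -0.07
6 [ 0.02  0.53 -0.  ] -0.105
8 [ 0.03  0.7  -0.  ] -0.14
10 [ 0.06  0.87 -0.  ] -0.175
15 [ 0.14  1.31 -0.  ] -0.262
20 [ 0.26  1.73 -0.  ] -0.349
25 [ 0.42  2.14 -0.  ] -0.436
30 [ 0.62  2.53 -0.  ] -0.524
35 [ 0.84  2.9  -0.01] -0.611
```

```bash
python3 -m creep '[{"translation":[-0.05,0.09,0],"twist":-0.017},{"translation":[-0.1,0.18,0],"twist":-0.035},{"translation":[-0.1,0.27,0],"twist":-0.052},{"translation":[-0.1,0.35,0],"twist":-0.07},{"translation":[-0.09,0.44,0],"twist":-0.087},{"translation":[-0.08,0.53,0],"twist":-0.105},{"translation":[-0.08,0.53,0],"twist":-0.105}]'
python3 arc.py|head -6
```

```text
t: 7.45
tcp_pos: [0.6669, 0.0721, 0.2517]
eef_rot: [[-0.969, 0.246, 0.001], [0.246, 0.969, -0.001], [-0.001, -0.001, -1.0]]
ft_force: [2.8, -4.5, -0.6]
grip_width: 0.146
grasp_force: 10.0
shift [ 7.11 -4.45  0.07] twist 1.994 tcp [0.6669 0.0721 0.2517] yaw 75.8 f [ 2.8 -4.5 -0.6] q6 -74.1 t 7.45
0.05039150669058543 -15.373394998936991 ftool [-3.80078959 -3.66223938  0.63541189]
2 [-0.    0.18 -0.  ] -0.035
4 [ 0.01  0.35 -0.  ] -0.07
6 [ 0.02  0.53 -0.  ] -0.105
8 [ 0.03  0.7  -0.  ] -0.14
```

```bash
python3 -m creep '[{"translation":[0,0.06,0],"twist":-0.012},{"translation":[0,0.12,0],"twist":-0.024},{"translation":[0,0.18,0],"twist":-0.035},{"translation":[0,0.24,0],"twist":-0.048},{"translation":[0,0.3,0],"twist":-0.06}]'
python3 arc.py|head -2
```

```text
t: 8.07
tcp_pos: [0.6676, 0.0749, 0.2517]
eef_rot: [[-0.982, 0.187, 0.001], [0.187, 0.982, -0.002], [-0.001, -0.001, -1.0]]
ft_force: [1.7, -5.6, -0.4]
grip_width: 0.144
grasp_force: 10.0
shift [ 7.39 -4.3   0.07] twist 2.055 tcp [0.6676 0.0749 0.2517] yaw 79.2 f [ 1.7 -5.6 -0.4] q6 -77.3 t 8.075
0.05045274299398761 -12.089935450188985 ftool [-2.76643206 -5.20284476  0.38507004]
```

```bash
python3 -m creep '[{"translation":[0,0.05,0],"twist":-0.01},{"translation":[0,0.1,0],"twist":-0.02},{"translation":[0,0.1,0],"twist":-0.02}]'
python3 arc.py|head -2
```

```text
t: 8.45
tcp_pos: [0.6679, 0.076, 0.2517]
eef_rot: [[-0.986, 0.168, 0.001], [0.168, 0.986, -0.001], [-0.001, -0.001, -1.0]]
ft_force: [3.1, -5.2, -1.1]
grip_width: 0.149
grasp_force: 10.0
shift [ 7.48 -4.26  0.07] twist 2.074 tcp [0.6679 0.076  0.2517] yaw 80.3 f [ 3.1 -5.2 -1.1] q6 -78.4 t 8.45
0.050461689174870816 -10.871796702304774 ftool [-3.89433474 -4.56425755  1.06179168]
```

```bash
python3 -m creep '[{"translation":[0,0.05,0],"twist":-0.01},{"translation":[0,0.1,0],"twist":-0.02},{"translation":[0,0.1,0],"twist":-0.02}]'|sed -n '1,2p;4,5p'
python3 arc.py|sed -n 2p
```

```text
t: 8.82
tcp_pos: [0.6681, 0.077, 0.2517]
ft_force: [3.5, -5.1, -0.8]
grip_width: 0.145
0.05049665005246198 -9.725763832225955 ftool [-4.18865161 -4.47909543  0.84351576]
```

```bash
python3 -m creep '[{"translation":[0,0.05,0],"twist":-0.01},{"translation":[0,0.1,0],"twist":-0.02},{"translation":[0,0.1,0],"twist":-0.02}]'|sed -n '1,2p;4,5p'
python3 arc.py|sed -n 2p
```

```text
t: 9.2
tcp_pos: [0.6682, 0.078, 0.2517]
ft_force: [2.9, -4.1, -1.8]
grip_width: 0.144
0.05051224278841633 -8.571301327780237 ftool [-3.36836368 -3.72583103  1.77746255]
```

```bash
python3 -m creep '[{"translation":[0,0.05,0],"twist":-0.01},{"translation":[0,0.1,0],"twist":-0.02},{"translation":[0,0.1,0],"twist":-0.02}]'|sed -n '1,2p;4,5p'
python3 arc.py|sed -n 2p
```

```text
t: 9.57
tcp_pos: [0.6684, 0.079, 0.2517]
ft_force: [2.5, -5.9, -1.4]
grip_width: 0.144
0.050538179827359024 -7.420521902752934 ftool [-3.14445863 -5.64072238  1.45448283]
```

```bash
python3 -m creep '[{"translation":[0,0.05,0],"twist":-0.01},{"translation":[0,0.1,0],"twist":-0.02},{"translation":[0,0.1,0],"twist":-0.02}]'|sed -n '1,2p;4,5p'
python3 arc.py|sed -n 2p
```

```text
t: 9.95
tcp_pos: [0.6685, 0.08, 0.2517]
ft_force: [3.0, -4.1, -1.0]
grip_width: 0.147
0.050540813191127326 -6.282771483273551 ftool [-3.38439142 -3.7791847   0.99442001]
```

```bash
python3 -m creep '[{"translation":[0,0.05,0],"twist":-0.01},{"translation":[0,0.1,0],"twist":-0.02},{"translation":[0,0.1,0],"twist":-0.02}]'|sed -n '1,2p;4,5p'
python3 arc.py|sed -n 2p
```

```text
t: 10.32
tcp_pos: [0.6686, 0.0807, 0.2517]
ft_force: [2.8, -6.5, -1.0]
grip_width: 0.142
0.050562684612081944 -5.393517511898079 ftool [-3.24211862 -6.29953144  1.00641089]
```

Run:
```python
from h import *
c=capture('scene');u,v=map(int,proj(c,[.64,.08,.25]))
cv2.imwrite('pics/d.png',cv2.resize(c['image'][v-60:v+60,u-70:u+70],None,fx=5,fy=5,interpolation=3))
```

```text
(no output)
```

View pics/d.png

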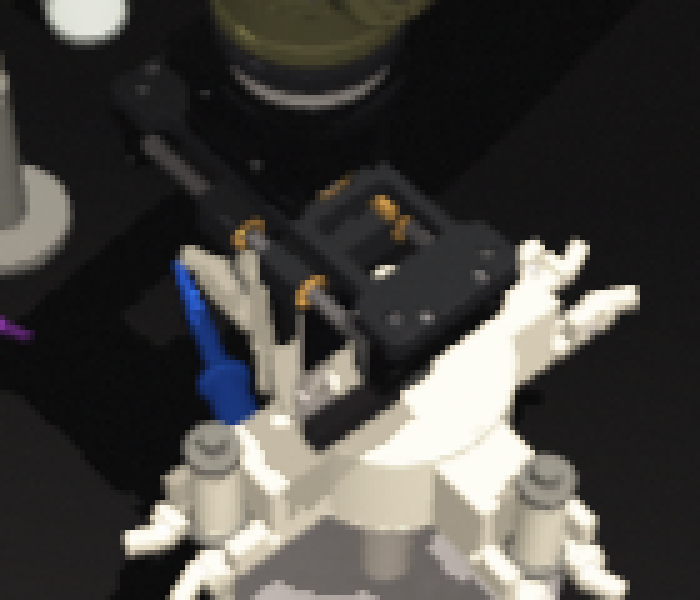

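The crop shows the peg (330,385) gripped and now close beside the dark stop arm (350,410). The blue look-alike seems to be lying over at (200,340), so I'll check it in the top view.

Run:
```python
from h import *
import pickle
c=capture('top');s=capture('scene')
for n,x in (('top',c),('scene',s)):
  for im in (pickle.load(open(n+'0.pkl','rb'))['image'],x['image']):
    hsv=cv2.cvtColor(im,cv2.COLOR_BGR2HSV)
    m=cv2.inRange(hsv,(100,120,40),(160,255,255))
    k,l,st,ce=cv2.connectedComponentsWithStats(m)
    print(n,[(st[i][:5].tolist()) for i in range(1,k) if st[i][4]>15])
a=cv2.resize(c['image'][120:220,195:395],(800,400),interpolation=3)
cv2.imwrite('pics/e.png',a)
```

```text
top [[27, 130, 42, 37, 519], [312, 136, 23, 23, 446], [310, 168, 14, 11, 104], [310, 188, 15, 11, 125]]
top [[27, 130, 42, 37, 520], [312, 136, 47, 29, 679], [280, 176, 29, 19, 119]]
scene [[300, 0, 63, 25, 1029], [208, 153, 13, 44, 322], [190, 167, 13, 42, 297], [146, 189, 30, 42, 792]]
scene [[300, 0, 17, 12, 136], [135, 189, 54, 42, 1031], [216, 197, 18, 33, 217]]
```

View pics/e.png

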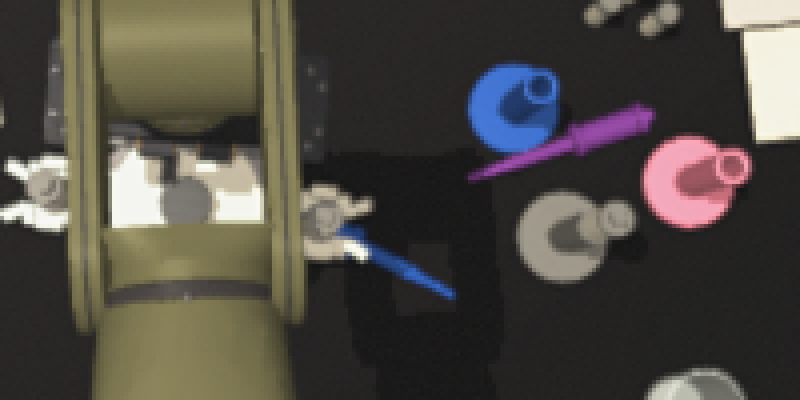

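The top view shows that both look-alikes, which stood loose on their tips, have fallen over: blue at (400,265), purple at (570,145). Neither is near the work path, and the carousel is not blocked. The last step fell short and the force rose, so contact with the stop is starting. I'll lean on it.

```bash
python3 -m creep '[{"translation":[0,0.05,0],"twist":0},{"translation":[0,0.05,0],"twist":0},{"translation":[0,0.05,0],"twist":0}]'|sed -n '1,2p;4,6p'
python3 arc.py|sed -n 2p
```

```text
t: 10.85
tcp_pos: [0.6686, 0.0808, 0.2517]
ft_force: [3.6, -7.4, -0.8]
grip_width: 0.142
grasp_force: 10.0
0.0505508782565917 -5.361199358730331 ftool [-4.07322316 -7.17272407  0.8182479 ]
```

```bash
python3 -m creep '[{"translation":[0,0.03,0],"twist":0},{"translation":[0,0.05,0],"twist":0},{"translation":[0,0.05,0],"twist":0}]'|sed -n '1,2p;4,6p'
python3 arc.py|sed -n 2p
```

```text
t: 11.22
tcp_pos: [0.6686, 0.0808, 0.2517]
ft_force: [3.7, -7.3, -1.7]
grip_width: 0.142
grasp_force: 10.0
0.05055698618016848 -5.381232127913324 ftool [-4.1927398  -6.98588397  1.74557313]
```

```bash
python3 -m creep '[{"translation":[0,0.06,0],"twist":0},{"translation":[0,0.1,0],"twist":0},{"translation":[0,0.1,0],"twist":0},{"translation":[0,0.1,0],"twist":0}]'|sed -n '1,2p;4,6p'
python3 arc.py|sed -n 2p
```

```text
t: 11.72
tcp_pos: [0.6687, 0.0808, 0.2517]
ft_force: [2.2, -9.9, 0.0]
grip_width: 0.147
grasp_force: 10.0
0.050575780862332075 -5.287814639547967 ftool [-2.92250213 -9.73208918  0.04778995]
```

```bash
python3 -m creep '[{"translation":[0,0.04,0],"twist":0},{"translation":[0,0.08,0],"twist":0},{"translation":[0,0.08,0],"twist":0},{"translation":[0,0.08,0],"twist":0}]'|sed -n '1,2p;4,6p'
python3 arc.py|sed -n 2p
```

```text
t: 12.22
tcp_pos: [0.6686, 0.0809, 0.2517]
ft_force: [2.3, -11.6, -0.7]
grip_width: 0.144
grasp_force: 10.0
0.050561997832403505 -5.249578326141098 ftool [ -3.12016836 -11.45372135   0.80522806]
```

The TCP has stalled against the stop. The push rose from about 4.3 N of drag to 11.5 N, so roughly 7 N bears on the stop, held well past 0.15 s. Next I relax, open and lift.

```bash
python3 -m creep '[{"translation":[0,-0.1,0],"twist":0},{"translation":[0,-0.15,0],"twist":0},{"translation":[0,-0.15,0],"twist":0}]' | sed -n '1,2p;4p'
python3 -m creep '[{"translation":[0,0,0],"twist":0},{"translation":[0,0,0],"twist":0},{"translation":[0,0,0],"twist":0},{"translation":[0,0,-2],"twist":0},{"translation":[0,0,-5],"twist":0},{"translation":[0,0,-10],"twist":0},{"translation":[0,0,-10],"twist":0}]' 6
python3 -c "
from h import *
go([.6078,-.2448,.28],85)"
```

```text
t: 12.6
tcp_pos: [0.6686, 0.0809, 0.2517]
ft_force: [2.9, -8.8, -0.4]
t: 13.48
tcp_pos: [0.6703, 0.0834, 0.3603]
eef_rot: [[-0.998, 0.067, 0.012], [0.067, 0.998, 0.001], [-0.012, 0.002, -1.0]]
ft_force: [-0.0, -0.5, 0.0]
grip_width: 0.628
grasp_force: 0.0
shift [  4.14 -33.18   7.92] twist 0.021 tcp [0.6703 0.0834 0.3603] yaw 86.2 f [-0.  -0.5  0. ] q6 -83.6 t 13.475
```

```bash
python3 -m creep '[{"translation":[0.6,-5,0],"twist":0.02},{"translation":[1.2,-10,0],"twist":0.02},{"translation":[1.9,-15,2],"twist":0.02},{"translation":[2.5,-20,4],"twist":0.02},{"translation":[3.1,-25,6],"twist":0.02},{"translation":[3.8,-30,7.9],"twist":0.02},{"translation":[4.1,-33.2,7.9],"twist":0.02},{"translation":[4.1,-33.2,7.9],"twist":0.02},{"translation":[4.1,-33.2,7.9],"twist":0.02}]' 6.5 >/dev/null
python3 - <<'E'
from h import *
import pickle
go([.6078,-.2448,.147],85)
for n in('scene','top'):
    c=capture(n);pickle.dump(c,open(n+'1.pkl','wb'))
    if n=='scene': a=c['image'][120:270,110:330]
    else: b=c['image'][120:220,195:395]
cv2.imwrite('pics/f.png',np.vstack([cv2.resize(a,(528,360),interpolation=3)[:, :],]))
cv2.imwrite('pics/f.png',np.hstack([cv2.resize(a,(440,300),interpolation=3),cv2.resize(b[:,:60],(360,600),interpolation=3)[:300]]) if 0 else np.vstack([cv2.resize(a,(700,310),interpolation=3) if 0 else cv2.resize(a[:,30:],(700,553),interpolation=3)]))
E
```

```text
shift [-2.200e-01  1.000e-02  1.261e+01] twist 0.001 tcp [ 0.6055 -0.2448  0.2731] yaw 85.0 f [-0.3  0.1  0.6] q6 -111.8 t 14.6
```

View pics/f.png

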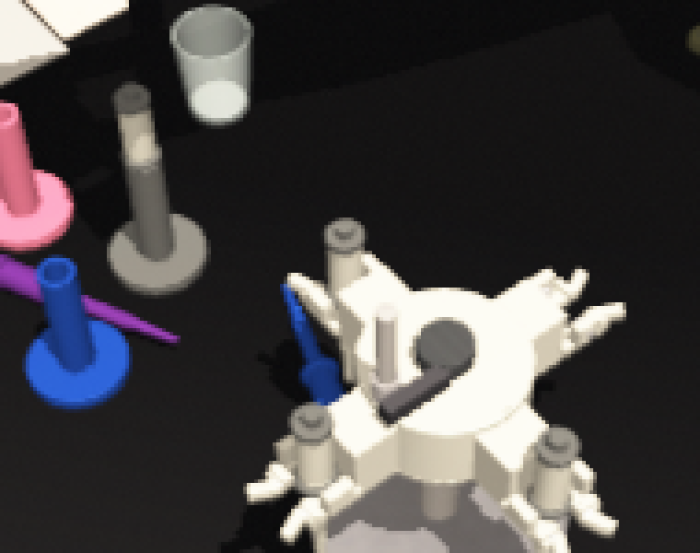

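The crop shows the peg (387,350) resting against the stop arm (400,400), with the empty fork pointing to the robot at (580,290). The stand and pipette are untouched. I'll get the fork's position from the top view.

Run:
```python
from h import *
import pickle
c=pickle.load(open('top1.pkl','rb'))
cv2.imwrite('pics/g.png',cv2.resize(c['image'][130:222,195:287],(598,598),interpolation=cv2.INTER_CUBIC))
```

```text
(no output)
```

View pics/g.png

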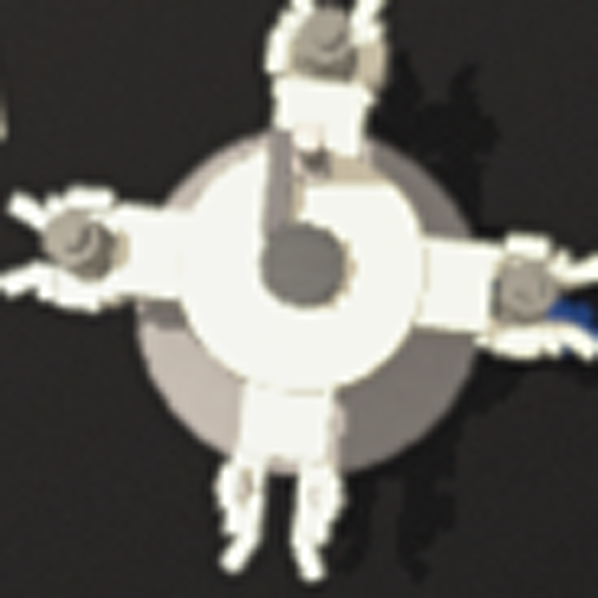

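```bash
python3 -m creep '[{"translation":[-0.1,0,4],"twist":0},{"translation":[-0.2,0,8],"twist":0},{"translation":[-0.2,0,11],"twist":0},{"translation":[-0.2,0,12.5],"twist":0},{"translation":[-0.2,0,12.5],"twist":0},{"translation":[-0.2,0,12.5],"twist":0}]'
python3 -m creep '[{"translation":[0,0,0],"twist":0},{"translation":[0,0,0],"twist":0},{"translation":[0,0,0],"twist":0},{"translation":[0,0,0],"twist":0},{"translation":[0,0,0],"twist":0},{"translation":[0,0,0],"twist":0}]' 1.8 25
```

```text
t: 15.45
tcp_pos: [0.6084, -0.2458, 0.1497]
eef_rot: [[-0.996, 0.086, 0.003], [0.086, 0.996, -0.001], [-0.003, -0.001, -1.0]]
ft_force: [0.2, 0.3, 0.0]
grip_width: 0.684
grasp_force: 0.0
t: 16.2
tcp_pos: [0.6073, -0.2457, 0.1477]
eef_rot: [[-0.996, 0.087, 0.0], [0.087, 0.996, -0.0], [-0.0, -0.0, -1.0]]
ft_force: [-0.1, 1.4, 0.4]
grip_width: 0.273
grasp_force: 25.0
```

The top crop shows heads at (75,240), (527,287) and (327,45), the axis disc at (305,264), and the empty fork's slot at (279,493) with its mouth at (272,572). The grip width reads 26 mm, so the pads may be touching the head. I'll regrip 5 mm lower.

```bash
python3 -m creep '[{"translation":[0,0,0],"twist":0},{"translation":[0,0,0],"twist":0},{"translation":[0,0,0.5],"twist":0},{"translation":[0,0,0.5],"twist":0},{"translation":[0,0,0.5],"twist":0}]' 4 | tail -2
python3 -m creep '[{"translation":[0,0,0],"twist":0},{"translation":[0,0,0],"twist":0},{"translation":[0,0,0],"twist":0},{"translation":[0,0,0],"twist":0},{"translation":[0,0,0],"twist":0}]' 1.8 25
python3 - <<'E'
from h import *
import pickle
np.set_printoptions(precision=4,suppress=True)
c=pickle.load(open('top1.pkl','rb'));s=pickle.load(open('scene1.pkl','rb'))
B=lambda x,y:(c,195+x/6.5-.4,130+y/6.5-.4)
A=lambda x,y:(s,140+x/3.684-.4,120+y/3.687-.4)
P={}
for n,b,a,z in [('p2',(75,240),(557,443),.228),('p3',(527,287),(344,230),.228),('p1',(327,45),(311,416),.228),('disc',(305,264),(446,345),.213),('peg',(314,140),(387,310),.285)]:
    P[n]=onz(*B(*b),z);print(n,tri([B(*b),A(*a)]),P[n],onz(*A(*a),z))
for n,b,z in [('seat',(279,493),.16),('mouth',(272,572),.155),('base',(308,302),.016)]: print(n,onz(*B(*b),z))
print((P['p2']+P['p3'])/2)
E
```

```text
grip_width: 0.422
grasp_force: 0.0
t: 17.45
tcp_pos: [0.6074, -0.2457, 0.1428]
eef_rot: [[-0.996, 0.087, 0.0], [0.087, 0.996, -0.0], [-0.0, -0.0, -1.0]]
ft_force: [0.1, -0.6, 0.7]
grip_width: 0.273
grasp_force: 25.0
p2 [0.6284 0.1895 0.216 ] [0.627  0.1881 0.228 ] [0.6348 0.194  0.228 ]
p3 [ 0.6066 -0.0176  0.2219] [ 0.6053 -0.0163  0.228 ] [ 0.6107 -0.0147  0.228 ]
p1 [0.7196 0.0728 0.2169] [0.7161 0.0742 0.228 ] [0.7255 0.077  0.228 ]
disc [0.6179 0.0853 0.2048] [0.6175 0.0846 0.213 ] [0.6219 0.0899 0.213 ]
peg [0.6643 0.0795 0.2789] [0.6636 0.0791 0.285 ] [0.6674 0.0831 0.285 ]
seat [0.5128 0.0982 0.16  ]
mouth [0.4751 0.1017 0.155 ]
base [0.617  0.0872 0.016 ]
[0.6162 0.0859 0.228 ]
```

The width is the same lower down, so the pads are on the handle. The rotor yaw is about -6.2° and the seat is near (0.513, 0.0974). Next I lift the pipette.

```bash
python3 -m creep '[{"translation":[0,0,-1],"twist":0},{"translation":[0,0,-3],"twist":0},{"translation":[0,0,-5.5],"twist":0},{"translation":[0,0,-8],"twist":0},{"translation":[0,0,-11],"twist":0},{"translation":[0,0,-14],"twist":0},{"translation":[0,0,-15],"twist":0},{"translation":[0,0,-15],"twist":0}]'
python3 -c "
from h import *
go([.4485,.1044,.29],83.8)"
```

```text
t: 18.45
tcp_pos: [0.6076, -0.2458, 0.294]
eef_rot: [[-0.996, 0.087, 0.002], [0.087, 0.996, -0.001], [-0.002, -0.001, -1.0]]
ft_force: [-0.6, 0.0, -1.5]
grip_width: 0.272
grasp_force: 25.0
shift [18.88 33.51  0.33] twist 0.021 tcp [ 0.6076 -0.2458  0.294 ] yaw 85.0 f [-0.6  0.  -1.5] q6 -111.7 t 18.45
```

```bash
python3 -m creep '[{"translation":[1.5,2,0],"twist":0.02},{"translation":[3.5,5,0],"twist":0.02},{"translation":[6,9.5,0],"twist":0.02},{"translation":[8.5,14,0],"twist":0.02},{"translation":[11,18.5,0],"twist":0.02},{"translation":[13.5,23,0],"twist":0.02},{"translation":[15.8,27.5,0],"twist":0.02},{"translation":[17.5,31,0],"twist":0.02},{"translation":[18.5,33,0],"twist":0.02},{"translation":[18.9,33.5,0],"twist":0.02},{"translation":[18.9,33.5,0],"twist":0.02}]' >/dev/null
python3 -c "
from h import *
go([.4485,.1044,.195],83.8)"
```

```text
shift [-0.09  0.03  9.68] twist 0.002 tcp [0.4477 0.1042 0.2918] yaw 83.9 f [-0.3 -0.1  0. ] q6 -77.5 t 19.825
```

```bash
python3 -m creep '[{"translation":[-0.1,0,2],"twist":0},{"translation":[-0.1,0,5],"twist":0},{"translation":[-0.1,0,8],"twist":0},{"translation":[-0.1,0,9.6],"twist":0},{"translation":[-0.1,0,9.6],"twist":0},{"translation":[-0.1,0,9.6],"twist":0}]' >/dev/null
python3 - <<'E'
from h import *
go([.5131,.0974,.195],83.8)
for n in ('scene','top'):
    c=capture(n);cv2.imwrite(f'pics/{n}2.png',c['image'])
E
```

```text
shift [-6.37 -0.    0.28] twist 0.001 tcp [0.4498 0.1042 0.1977] yaw 83.9 f [-0.3 -0.1 -1. ] q6 -77.5 t 20.575
```

```bash
python3 -m creep '[{"translation":[-0.6,0,0.1],"twist":0},{"translation":[-1.2,0,0.2],"twist":0},{"translation":[-1.8,0,0.2],"twist":0},{"translation":[-2.4,0,0.2],"twist":0},{"translation":[-2.9,0,0.2],"twist":0},{"translation":[-3.4,0,0.2],"twist":0},{"translation":[-3.4,0,0.2],"twist":0}]' >/dev/null
python3 -c "
from h import *
go([.5131,.0974,.195],83.8);s=bot.state();print(s['eef_rot'].T@s['ft_force'])"
python3 -m creep '[{"translation":[-0.4,0,0],"twist":0},{"translation":[-0.8,0,0],"twist":0},{"translation":[-1.2,0,0],"twist":0},{"translation":[-1.6,0,0],"twist":0},{"translation":[-2.0,0,0],"twist":0},{"translation":[-2.4,0,0],"twist":0},{"translation":[-2.4,0,0],"twist":0}]' >/dev/null
python3 -c "
from h import *
go([.5131,.0974,.195],83.8);s=bot.state();print(s['eef_rot'].T@s['ft_force'],s['ft_torque'])"
```

```text
shift [-3.02 -0.   -0.04] twist 0.001 tcp [0.4831 0.1007 0.1946] yaw 83.9 f [-0.8 -0.8 -1. ] q6 -78.3 t 21.55
[ 0.68642157 -0.87781792  0.98618305]
shift [-0.62 -0.01 -0.04] twist 0.001 tcp [0.5069 0.0981 0.1946] yaw 83.9 f [-0.3 -1.3 -1.3] q6 -78.9 t 22.425
[ 0.19750244 -1.28401562  1.34985474] [ 0.04002386 -0.00981019 -0.0475626 ]
```

```bash
python3 -m creep '[{"translation":[-0.2,0,0],"twist":0},{"translation":[-0.4,0,0],"twist":0},{"translation":[-0.5,0,0],"twist":0},{"translation":[-0.6,0,0],"twist":0},{"translation":[-0.6,0,0],"twist":0}]' >/dev/null
python3 -c "
from h import *
go([.5131,.0974,.195],83.8);s=bot.state();print(s['eef_rot'].T@s['ft_force'],s['ft_torque'])"
python3 -m creep '[{"translation":[-0.05,0,0],"twist":0},{"translation":[-0.1,0,0],"twist":0},{"translation":[-0.1,0,0],"twist":0}]' >/dev/null
python3 -c "
from h import *
go([.5131,.0974,.195],83.8);s=bot.state();print(s['eef_rot'].T@s['ft_force'],s['ft_torque'])"
```

```text
shift [-0.04 -0.01 -0.03] twist 0.001 tcp [0.5127 0.0975 0.1947] yaw 83.9 f [ 0.1 -0.1 -1.4] q6 -79.0 t 23.05
[-0.0812452  -0.09892446  1.42251745] [ 0.03185359 -0.0163526   0.0037912 ]
shift [ 0.05 -0.01 -0.03] twist 0.001 tcp [0.5137 0.0975 0.1947] yaw 83.9 f [ 0.2 -0.6 -1.5] q6 -79.0 t 23.425
[-0.24219618 -0.60532635  1.48087503] [-0.00735347 -0.01305179  0.02301708]
```

```bash
cat > f.py <<'E'
from h import *
go([.5131,.0974,.195],83.8);s=bot.state();print(s['eef_rot'].T@s['ft_force'])
E
for i in 1; do python3 -m creep '[{"translation":[-0.05,0,0],"twist":0},{"translation":[-0.1,0,0],"twist":0},{"translation":[-0.1,0,0],"twist":0}]' >/dev/null; python3 f.py; done
python3 -m creep '[{"translation":[-0.05,0,0],"twist":0},{"translation":[-0.1,0,0],"twist":0},{"translation":[-0.1,0,0],"twist":0}]' >/dev/null; python3 f.py
```

```text
shift [ 0.16 -0.01 -0.03] twist 0.001 tcp [0.5147 0.0973 0.1947] yaw 83.9 f [ 0.6  0.1 -0.8] q6 -79.0 t 23.8
[-0.53888851  0.19619632  0.82677756]
shift [ 0.25 -0.01 -0.03] twist 0.001 tcp [0.5156 0.0972 0.1947] yaw 83.9 f [-0.1  0.5 -1.2] q6 -79.1 t 24.175
[0.20135451 0.48671462 1.20227571]
```

```bash
python3 -m creep '[{"translation":[-0.05,0,0],"twist":0},{"translation":[-0.1,0,0],"twist":0},{"translation":[-0.1,0,0],"twist":0}]' >/dev/null; python3 f.py
```

```text
shift [ 0.35 -0.01 -0.04] twist 0.001 tcp [0.5166 0.0971 0.1946] yaw 83.9 f [-0.6  0.5 -1. ] q6 -79.1 t 24.55
[0.59715463 0.40233004 0.96666053]
```

```bash
python3 -m creep '[{"translation":[-0.05,0,0],"twist":0},{"translation":[-0.1,0,0],"twist":0},{"translation":[-0.1,0,0],"twist":0}]' >/dev/null; python3 f.py
```

```text
shift [ 0.45 -0.01 -0.03] twist 0.001 tcp [0.5176 0.097  0.1947] yaw 83.9 f [-1.   0.6 -1.3] q6 -79.1 t 24.925
[1.01771068 0.52002023 1.34119294]
```

```bash
python3 -m creep '[{"translation":[-0.05,0,0],"twist":0},{"translation":[-0.1,0,0],"twist":0},{"translation":[-0.1,0,0],"twist":0}]' >/dev/null; python3 f.py
```

```text
shift [ 0.55 -0.01 -0.04] twist 0.001 tcp [0.5186 0.0969 0.1946] yaw 83.9 f [-0.5  0.5 -0.3] q6 -79.1 t 25.3
[0.59247932 0.4753605  0.31360718]
```

```bash
python3 -m creep '[{"translation":[-0.05,0,0],"twist":0},{"translation":[-0.1,0,0],"twist":0},{"translation":[-0.1,0,0],"twist":0}]' >/dev/null; python3 f.py
```

```text
shift [ 0.65 -0.01 -0.04] twist 0.001 tcp [0.5196 0.0968 0.1946] yaw 83.9 f [-1.8  0.   0.4] q6 -79.1 t 25.675
[ 1.79370298 -0.17525423 -0.43500794]
```

Run:
```python
from h import *
import pickle
c=capture('scene');pickle.dump(c,open('scene3.pkl','wb'));t=capture('top');pickle.dump(t,open('top3.pkl','wb'))
u,v=map(int,proj(c,[.516,.097,.175]));print(u,v,[proj(c,[.5131,.0974,z]) for z in(.155,.075,.19)],proj(c,[.47,.1,.155]))
cv2.imwrite('pics/h.png',cv2.resize(c['image'][v-40:v+35,u-55:u+45],(800,600),interpolation=cv2.INTER_CUBIC))
```

```text
291 199 [(np.float64(292.1151221955477), np.float64(203.98486278186323)), (np.float64(289.68239392808596), np.float64(222.15924794540126)), (np.float64(293.26568420126006), np.float64(195.38926362431084))] (np.float64(304.01852588244066), np.float64(195.1873660574709))
```

View pics/h.png

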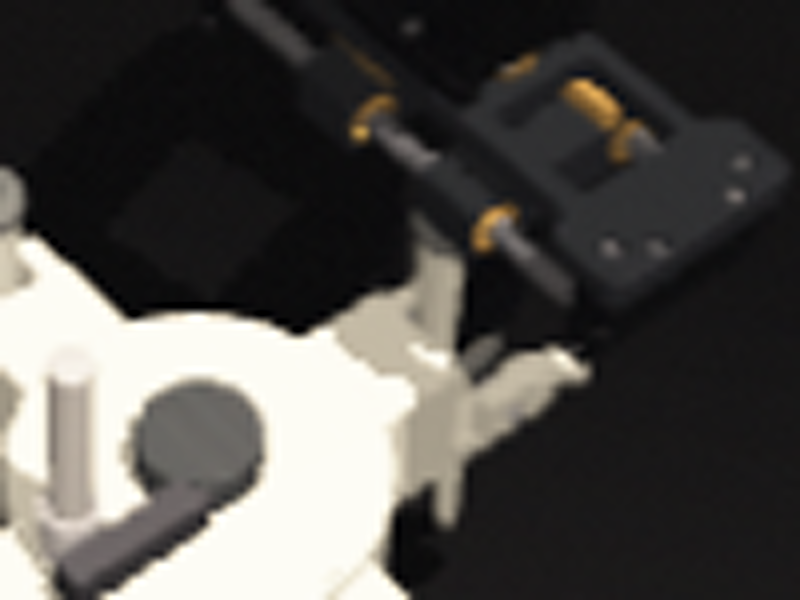

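The crop shows the carousel still at its stop. The pipette's neck is in the slot with its tip at (447,520) and handle at (440,270), leaning a few degrees with the tip outward because the collar is against the back wall. I'll measure the lean against the picture taken before the entry.

Run:
```python
from h import *
import pickle
c=pickle.load(open('scene3.pkl','rb'));t3=pickle.load(open('top3.pkl','rb'))
i2=cv2.imread('pics/scene2.png')
def scan(im,x,y,z0,dz,n,tag):
    g=im.max(2).astype(int)
    for z in np.linspace(z0,z0+dz,n):
        u,v=proj(c,[x,y,z]);v=int(round(v));U=int(round(u))
        print(tag,round(z-z0-dz,3),'pred u %.1f v %d'%(u,v),g[v,U-7:U+8])
scan(i2,.4498,.1042,.1977-.0228-.104,.11,9,'before')
scan(c['image'],.5196,.0968,.1946-.0228-.104,.11,9,'now')
```

```text
before -0.11 pred u 306.9 v 211 [143  91  76  34  19  23  78 149 151  70  24  25  25  23  23]
before -0.096 pred u 307.4 v 208 [240 215 207 213 186  92  45 121 172 138  43  23  24  23  23]
before -0.082 pred u 308.0 v 205 [253 253 252 246 239 228 202 180 175 129  27  24  24  22  23]
before -0.069 pred u 308.5 v 202 [ 22  54 120 133 127 174 187 182 175 134  41  23  22  22  21]
before -0.055 pred u 309.1 v 199 [ 23  22  22  22  29 101 159 172 177 160 100  21  22  22  21]
before -0.041 pred u 309.7 v 195 [ 21  21  22  22  42 113 165 176 177 145  66  21  21  21  22]
before -0.027 pred u 310.3 v 192 [ 21  21  20  20  22  86 143 151 145 143 107  35  28  24  22]
before -0.014 pred u 310.9 v 189 [ 20  23  43  74 115 151 149 136 142 131 109 100  87  54  23]
before 0.0 pred u 311.5 v 185 [ 22  26  54 111 151 163 170 176 179 142  43  14  15  12  14]
now -0.11 pred u 287.7 v 225 [253 253 245 145  14  13  12  13  12  23  40  38  26  27  26]
now -0.096 pred u 288.1 v 222 [253 253 253 241 108  38  27  26  27 101 165 145  68  27  26]
now -0.082 pred u 288.5 v 219 [253 253 253 249 223 195 167 146  96 116 164 157 102  26  25]
now -0.069 pred u 288.9 v 216 [253 253 251 232 195 167 166 167 166 167 165 144  88  37  26]
now -0.055 pred u 289.3 v 213 [253 253 244 211 195 167 167 167 167 166 176 191 194 179 163]
now -0.041 pred u 289.7 v 210 [253 253 252 237 194 168 167 167 167 170 184 186 166 163 168]
now -0.027 pred u 290.1 v 206 [251 251 251 242 195 195 196 195 191 179 169 129  55 100 153]
now -0.014 pred u 290.5 v 203 [195 196 196 209 241 251 251 244 176  81  95  97  94  72  36]
now 0.0 pred u 290.9 v 200 [195 195 195 192 178 164 168 173 137  34  14  14  13  26  33]
```

The pipette was upright before the entry and now leans about 3°, so the wall was met at about +4.2 mm and the seat is at about +2.7 mm. I back off to +3.8 mm, then press down in steps.

```bash
python3 -m creep '[{"translation":[0.15,0,0],"twist":0},{"translation":[0.27,0,0],"twist":0},{"translation":[0.27,0,0.1],"twist":0},{"translation":[0.27,0,0.3],"twist":0},{"translation":[0.27,0,0.4],"twist":0},{"translation":[0.27,0,0.4],"twist":0}]' >/dev/null; python3 f.py
```

```text
shift [ 0.38 -0.01 -0.45] twist 0.001 tcp [0.5169 0.0971 0.1905] yaw 83.9 f [-0.7 -0.5 -1.1] q6 -79.1 t 26.525
[ 0.59858244 -0.61591546  1.09564231]
```

```bash
python3 -m creep '[{"translation":[0,0,0.1],"twist":0},{"translation":[0,0,0.2],"twist":0},{"translation":[0,0,0.2],"twist":0}]' >/dev/null; python3 f.py
```

```text
shift [ 0.38 -0.01 -0.64] twist 0.001 tcp [0.5169 0.0971 0.1886] yaw 83.9 f [-1.1 -1.  -1.3] q6 -79.1 t 26.9
[ 0.97647129 -1.06339816  1.31561717]
```

```bash
python3 -m creep '[{"translation":[0,0,0.1],"twist":0},{"translation":[0,0,0.2],"twist":0},{"translation":[0,0,0.2],"twist":0}]' >/dev/null; python3 f.py
```

```text
shift [ 0.44 -0.01 -0.75] twist 0.001 tcp [0.5175 0.097  0.1876] yaw 83.9 f [-1.1 -0.3  3. ] q6 -79.1 t 27.275
[ 1.08605272 -0.380733   -3.02994086]
```

```bash
python3 -m creep '[{"translation":[0,0,0.1],"twist":0},{"translation":[0,0,0.2],"twist":0},{"translation":[0,0,0.2],"twist":0}]' >/dev/null; python3 f.py
```

```text
shift [ 0.49 -0.01 -0.86] twist 0.001 tcp [0.518  0.097  0.1864] yaw 83.9 f [-0.8 -0.8  7.2] q6 -79.1 t 27.65
[ 0.64331711 -0.91148898 -7.24083759]
```

```bash
python3 -m creep '[{"translation":[0.05,0,0.1],"twist":0},{"translation":[0.1,0,0.2],"twist":0},{"translation":[0.1,0,0.2],"twist":0}]' >/dev/null; python3 f.py
```

```text
shift [ 0.46 -0.03 -0.95] twist 0.001 tcp [0.5177 0.0972 0.1856] yaw 83.9 f [-1.1 -1.2  9.4] q6 -79.1 t 28.025
[ 0.87640117 -1.33751429 -9.4075127 ]
```

```bash
python3 -m creep '[{"translation":[0.02,0,0.1],"twist":0},{"translation":[0.05,0,0.15],"twist":0},{"translation":[0.05,0,0.15],"twist":0}]' >/dev/null; python3 f.py
```

```text
shift [ 0.41 -0.04 -1.09] twist 0.001 tcp [0.5173 0.0974 0.1841] yaw 83.9 f [-1.1 -0.5  8.8] q6 -79.1 t 28.4
[ 1.02106053 -0.56792174 -8.75907931]
```

```bash
python3 -m creep '[{"translation":[0,0,0.1],"twist":0},{"translation":[0,0,0.15],"twist":0},{"translation":[0,0,0.15],"twist":0}]' >/dev/null; python3 f.py
```

```text
shift [ 0.27 -0.02 -1.47] twist 0.001 tcp [0.5159 0.0973 0.1803] yaw 83.9 f [ 0.2 -0.9  2. ] q6 -79.1 t 28.775
[-0.31326095 -0.85446817 -1.99848774]
```

```bash
python3 -m creep '[{"translation":[0,0,0.1],"twist":0},{"translation":[0,0,0.15],"twist":0},{"translation":[0,0,0.15],"twist":0}]' >/dev/null; python3 f.py
```

```text
shift [ 0.21 -0.01 -1.73] twist 0.001 tcp [0.5152 0.0973 0.1777] yaw 83.9 f [0.3 0.7 1.5] q6 -79.1 t 29.15
[-0.18695348  0.70585383 -1.48572629]
```

```bash
python3 -m creep '[{"translation":[0,0,0.1],"twist":0},{"translation":[0,0,0.1],"twist":0},{"translation":[0,0,0.1],"twist":0}]' >/dev/null; python3 f.py
```

```text
shift [ 0.25 -0.02 -1.75] twist 0.001 tcp [0.5157 0.0973 0.1775] yaw 83.9 f [-0.3 -0.4  4.2] q6 -79.1 t 29.525
[ 0.21082986 -0.40647065 -4.18006557]
```

```bash
python3 -m creep '[{"translation":[0,0,0.1],"twist":0},{"translation":[0,0,0.15],"twist":0},{"translation":[0,0,0.15],"twist":0}]' >/dev/null; python3 f.py
```

```text
shift [ 0.33 -0.02 -1.75] twist 0.001 tcp [0.5164 0.0973 0.1775] yaw 83.9 f [-0.4  0.2  9.6] q6 -79.1 t 29.9
[ 0.35356359  0.17277517 -9.6464308 ]
```

The collar is seated: the height is stuck at the expected 0.1775 while the push rose to 10 N. I relieve the load, then open and retreat upwards.

```bash
python3 -m creep '[{"translation":[0,0,-0.1],"twist":0},{"translation":[-0.0,0,-0.2],"twist":0},{"translation":[0,0,-0.2],"twist":0}]' >/dev/null; python3 f.py
python3 -m creep '[{"translation":[0,0,0],"twist":0},{"translation":[0,0,0],"twist":0},{"translation":[0,0,0],"twist":0},{"translation":[0,0,0],"twist":0}]' 4.5 >/dev/null; python3 f.py
python3 -m creep '[{"translation":[0,0,-1],"twist":0},{"translation":[0,0,-3],"twist":0},{"translation":[0,0,-7],"twist":0},{"translation":[0,0,-12],"twist":0},{"translation":[5,0,-15],"twist":0},{"translation":[10,0,-15],"twist":0},{"translation":[15,0,-15],"twist":0},{"translation":[15,0,-15],"twist":0},{"translation":[15,0,-15],"twist":0}]' >/dev/null; python3 f.py
python3 - <<'E'
from h import *
import pickle
c=capture('scene');g=c['image'].max(2).astype(int)
for x in(.5145,):
  for z in (.225,.215,.205,.195,.185,.175,.075,.07,.065,.06):
    u,v=proj(c,[.5150,.0972,z]);U=int(round(u));V=int(round(v));print(z,'%.1f'%u,V,g[V,U-9:U+10])
a=pickle.load(open('scene1.pkl','rb'))['image'].astype(int)
d=np.abs(a-c['image']).max(2);print('change around peg/arm',[d[int(v)-4:int(v)+5,int(u)-4:int(u)+5].mean().round(1) for u,v in [proj(c,[.666,.08,.28]),proj(c,[.72,.073,.22]),proj(c,[.63,.19,.22])]])
E
```

```text
shift [ 0.23 -0.01 -1.74] twist 0.001 tcp [0.5154 0.0973 0.1776] yaw 83.9 f [-0.4  0.1  4.4] q6 -79.1 t 30.275
[ 0.41262748  0.05856322 -4.40657974]
shift [ 0.22 -0.01 -1.77] twist 0.001 tcp [0.5153 0.0972 0.1773] yaw 83.9 f [-0.7  1.4  0.5] q6 -79.1 t 30.775
[ 0.86811697  1.31316124 -0.53276795]
shift [-14.68  -0.03  13.45] twist 0.002 tcp [0.3668 0.1133 0.3291] yaw 83.9 f [0.1 0.5 0.2] q6 -74.7 t 31.9
[-0.06360602  0.55570381 -0.20777756]
0.225 293.9 187 [ 21  16  13  25  97 150 142 137 158 159 158 158 153 120  49  13  11  11
  13]
0.215 293.5 189 [ 21  22  22  76 137 153 122  84 100 113 114 130 156 159 120  13  14  14
  12]
0.205 293.2 192 [ 21  21  22  22  44  75 111 145 159 160 160 160 160 154 114  43  13  13
  14]
0.195 292.9 195 [136 179 188 195 175 147 159 171 175 164 180 186 184 212 215 158  12  11
  13]
0.185 292.5 197 [252 244 199 164 148 153 171 189 201 209 216 217 213 192 124  30  13  13
  12]
0.175 292.2 200 [253 253 253 253 253 241 183 181 196 206 213 217 215 207 150  17  14  13
  14]
0.075 289.2 223 [253 253 253 251 207  42  15  26 115 185 181 110  27  26  27  26  25  26
  27]
0.07 289.0 224 [253 253 253 249 176  18  13  36 124 191 166  63  26  26  25  26  26  27
  25]
0.065 288.9 225 [253 253 253 245 145  14  12  42 131 196 167  38  27  25  26  26  27  27
  26]
0.06 288.7 226 [253 253 251 217 109  13  18  53 141 200 165  29  27  27  26  25  26  27
  26]
change around peg/arm [np.float64(1.2), np.float64(4.5), np.float64(2.3)]
```

The pipette stands upright: its head and tip both sit within half a pixel of the vertical prediction. The carousel has not moved and the gripper is clear, so I'm handing in.

```bash
python3 -c "
from bench import bot
print(bot.finish_job())"
```

```text
the job is handed in; nothing more can be done
None
```

I turned the carousel to its stop and leaned on it with about 7 N, then pressed the pipette fully home in the empty fork, upright and released, and handed the job in at about 32 s with no verdict shown; the two loose look-alikes (blue and purple) were found fallen over partway through, cause unknown, though nothing planned came near them.

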